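# Set up the folding tablet stand on the desk

## Robot

A 6-joint arm with a two-finger parallel gripper is mounted at the origin on the work surface. World frame = base frame: x ahead of the robot, y to its left, z up, the work surface at z = 0. Lengths are in m, angles in rad, forces in N, time in s.
With the tool pointing down it reaches from about 0.225 to 0.875 m from the base axis. Payload 3.4 kg.
Tool frame: the origin (TCP) lies on the centre line of the jaws, within the pads' length; the fingertips stand 14 mm ahead of it and the grasp point (between the pads) lies 5 mm behind it; z points along the fingers, y is the line along which they close (so a half turn about z gives the same grasp; the last joint's range is limited). The gripper opens to 85 mm and grips with 20 to 120 N. Pads are 22 mm wide; open, the fingers measure 114 mm over their backs; the gripper's body (76 mm by 85 mm) begins 54 mm behind the grasp point. The pads swing forward as they close: fully open they stand 13 mm farther back than shut.
Start: joints at [-1.228, 0.276, 1.505, -0, 1.361, -0.121], TCP at [0.257, -0.514, 0.245] pointing down, gripper open.
Joint ranges: [-2.89, 2.89], [-0.75, 2.08], [0.22, 2.7], [-1.18, 4.32], [0.11, 2.71], [-2.7, 2.7]. Speed limits (rad/s): [2.57, 2.57, 3.14, 3.14, 3.14, 3.14].

## Interface

Orientations are given as a unit quaternion [w, x, y, z].
In Python, from rig import manip, eyes gives the robot as it stands.
- The arm moves only by the shell command python3 -m creep 'ROWS' [FORCE]. ROWS is JSON, a list of rows, each a list of 5 numbers: the opening, from 0 (shut) to 1 (fully open), then the shift along the tool's x, y, z normalised to -1 to 1, where 1 is 0.5 m, then the turn about the tool's z normalised to -1 to 1, where 1 is 360 degrees. In form: [[fingers, dx, dy, dz, spin], ...]. A call has 1 to 10 rows; each row is the pose to reach, as a shift and turn from the pose commanded when the call began, along the tool's axes at that moment, turning the shorter way round; what a row does not reach only later rows make up. A row lasts 1/10 s, in which the tool goes at most 50 mm and 8.59 degrees, less where a joint would pass 70% of its speed; a pose out of reach is approached as far as the arm can. A call with a number of a shift or a turn outside -1 to 1 is refused whole. A call with a gripper value outside its range is refused whole. The fingers move at their own pace and stop on an object; FORCE is the grip in N (left out, the last holds). Time passes only in rows, so rows that repeat a pose let the fingers close. It gives the time, the measured TCP pose, the force, the opening and the grip force at its end, in the units of the state.
- manip.get_state(): the state, without advancing time (a new reading comes with each control period).
- eyes.get_image(name): name is "scene" or "top" or "wrist"; returns a dict with "frame" (400x640x3 uint8, red, green, blue), "fx", "fy", "cx", "cy" (pixels), "R" (3x3) and "t" (3): a world point X has camera coordinates R X + t. Camera axes: x right, y down, z forward; pixel columns grow to the right and rows downward; lengths in m; the calibration is good to about 2 mm. A picture is of the moment at which its call begins. There is no depth.
- manip.sign_off(): hands the job in; it is judged then, once.
Trained networks look in the newest picture that a camera, given by its name, has taken for a name from the list of things; names that differ only in an ending like _2 or _b are one class to them, and where a whole thing is asked for, a point or a joint stands for the part that bears it (a point fixed in the world has none). Each returns a list of dicts, best first, with "confidence" (0 to 1); they miss things now and then, are a little off and sometimes report something else, mostly with a low value. They report only what shows in the picture. A call takes as long as a camera call. They do not tell look-alikes from the thing itself.
- eyes.regions_of(camera, label): "mask" (400x640 bool, what is visible of it) and "bbox" ([left, top, right, bottom] in pixels, round what is visible of it).
- eyes.place_of(camera, label): "centre" ([column, row] in pixels: a listed point, or the origin of a listed thing).
The state is a dict: "clock": time; "qpos": joint angles; "qd": joint speeds; "effort": joint torques, N m; "position": TCP position; "ee_rot": TCP orientation; "contact_force": force on the tool from outside, world axes, zero at the start; "moment": the same for the moment, N m; "width": finger opening in m; "gripper_force": force on a finger pad.
Only numpy, scipy, OpenCV 4.12 (cv2) and the standard library are available. Lean on these libraries where they do the work, as an engineer would, in place of code of your own. Each camera call takes 0.05 s, during which the arm holds its last target. There are 200 camera calls.

## Task

Bring the folded tablet stand down from the carton, set it gently, still folded, in the middle of the black rubber mat, square with the mat and facing the far side of the desk (ledge end away from the arm, thumb tab towards it), and let go. Then raise its back rest, which has the thumb tab for this, and push the folding stay behind it down through dead centre until it snaps over and locks. Leave the stand open, locked and free-standing on the mat, with the flask, the tape dispenser and the stapler undisturbed.

Things in the scene. Friction and masses are not known exactly. Their poses are not given: they have to be found in the camera images.
- stand: Folding tablet stand, grey painted steel, about 0.7 kg: channel base 165 long (x), 66 wide (y), side cheeks 26 mm high; a back rest folds flat onto it (31 mm high, 49 at the ledge). Origin: centre of the base's underside; x points the way it faces (ledge end), z up. Grip the base across y by the cheeks, near the middle. The back rest's hinge lies along y at x = 60, z = 16 mm.
- panel (a joint): Angle of the back rest: 0 folded flat on the base, 1.22 rad (70 degrees) up at its stop; the thumb tab swings up from the rear end. The hinge is stiff (about 1 to 1.5 N at the tab) and stays where it is left. Folded, more than about 3 N of lift at the tab lifts the base too; at the stop, about 3 N of forward push there tips the stand.
- stay (a joint): Knuckle of the two-piece stay behind the back rest: 0 folded, 2.89 rad straight (dead centre), 3.14 past centre at its own stop: locked. With the back rest at its stop it still reads about 2.7: raising alone cannot bring it through. Its bar must be pushed down and forwards; that also raises the rest of the back rest. The force grows to about 6 N, then it snaps over by itself.
- tab (a point): Middle of the thumb tab, a flat tongue at the back rest's top end, 26 wide (y), 4 thick, 42 mm long, reaching 17 mm beyond this point. Folded it overhangs the base's rear at x = -103, z = 29 mm of the stand. It is 163 mm from the hinge along the back rest, offset 13 mm to its front face. Axes as the stand's when folded; they turn with the back rest (60 wide, windowed).
- bar (a point): Middle of the stay's knuckle bar: rubber-sleeved, round, 10 mm thick, 46 long along y. In the stand's frame (mm): folded x -89, z 22, under the tab's root; back rest at 1.04 rad x -49, z 50; at the stop x -32, z 42; locked x -26, z 34. Push it from above and behind, the tool leaning rearwards 20 to 35 degrees; with the back rest below about 1 rad pushing down folds it again.
- ledge (a point): Middle of the front end of the stand's base, 82.5 mm from its origin the way it faces, 6 mm up. The back rest's 60 mm wide ledge rises just behind it when folded.
- mat: Black rubber mat stuck to the desk, 200 x 120 x 3 mm. Origin: centre of its underside. x along its long side, pointing to the far side of the desk, away from the arm; z up.
- carton: Closed cardboard carton fixed on the desk, 200 x 140 x 60 mm high, the folded stand lies on its top. Origin: centre of its underside.
- flask: Steel vacuum flask, 73 mm thick, 193 mm tall, standing. Origin: centre of its underside.
- tape_dispenser: Black desk tape dispenser, 150 x 62 mm, 96 mm tall. Origin: centre of its underside.
- stapler: Stapler, 140 x 36 mm, about 58 mm tall. Origin: centre of its underside.
Mind the look-alikes: they are no part of the job. What is shaped like the stand but turquoise or yellow is not meant.

How it is judged:
By the outcome, as a careful person would: the job done as asked, in the order asked, and still so for the second after the job is handed in, with the robot touching nothing.
It also fails if it takes over 72 s, if anything falls off the work surface, if the arm or the gripper's body presses on something with over 40 N, if the wrist force passes 120 N, or if a joint passes its speed limit or range.

## Working session

There is one attempt and no reset: what is moved stays moved. The work goes in short steps, Python scripts to look and compute and a shell command to move; the robot and the scene stay as the last step left them, time stands still between calls to the robot, and variables do not carry over. Pictures are saved under pics/ and viewed, at most 10 in all, crops included, and the job is handed in when it is done.

```bash
ls; mkdir -p pics
cat > h.py <<'E'
import numpy as np, cv2, itertools
from rig import manip, eyes
def ray(im,px):
    R=np.array(im["R"]);t=np.array(im["t"])
    d=R.T@np.array([(px[0]-im["cx"])/im["fx"],(px[1]-im["cy"])/im["fy"],1.]); return -R.T@t,d
def onz(im,px,z):
    o,d=ray(im,px); return o+d*(z-o[2])/d[2]
def proj(im,X):
    c=np.array(im["R"])@np.array(X)+np.array(im["t"]); return np.array([im["fx"]*c[0]/c[2]+im["cx"],im["fy"]*c[1]/c[2]+im["cy"]])
def save(im,n): cv2.imwrite("pics/"+n,np.ascontiguousarray(im["frame"][:,:,::-1]))
E
python3 - <<'E'
from h import *
s=manip.get_state(); print(s["clock"],s["position"],s["ee_rot"],s["width"])
Z=dict(stand=.06,mat=0,carton=0,flask=0,tape_dispenser=0,stapler=0,tab=.089,ledge=.066,bar=.082)
ims={}
for c in ("top","scene"):
    im=eyes.get_image(c);ims[c]=im
    save(im,c+"0.png"); print(c,-np.array(im["R"]).T@im["t"])
    for l,z in Z.items():
        for r in eyes.place_of(c,l)[:4]: print(c,l,round(r["confidence"],2),np.round(r["centre"]),np.round(onz(im,r["centre"],z),3))
t=np.vstack([ims[c]["frame"] for c in("top","scene")])[:,:,::-1]
cv2.imwrite("pics/a.png",cv2.resize(t,(480,600),interpolation=cv2.INTER_AREA))
E
```

```text
pics
0.0 [ 0.25702083 -0.51378315  0.2444285 ] [-9.23559577e-04  9.73232296e-01  2.29821743e-01 -1.10552547e-04] 0.08540032306306465
top [ 0.31414074 -0.0118533   1.73118958]
top stand 0.92 [198. 149.] [0.682 0.472 0.06 ]
top stand 0.91 [255. 255.] [0.276 0.25  0.06 ]
top stand 0.83 [264. 188.] [0.528 0.218 0.06 ]
top stand 0.71 [328. 187.] [ 0.531 -0.022  0.06 ]
top mat 0.97 [383. 185.] [ 0.546 -0.239  0.   ]
top carton 0.82 [267. 190.] [0.528 0.215 0.   ]
top flask 0.71 [212. 192.] [0.522 0.429 0.   ]
top tape_dispenser 0.92 [442. 172.] [ 0.596 -0.469  0.   ]
top stapler 0.55 [301. 132.] [0.761 0.083 0.   ]
top tab 0.98 [217. 134.] [0.732 0.395 0.089]
top tab 0.91 [254. 281.] [0.186 0.246 0.089]
top tab 0.75 [250. 214.] [0.427 0.264 0.089]
top tab 0.68 [352. 197.] [ 0.49  -0.111  0.089]
top ledge 0.76 [271. 170.] [0.595 0.193 0.066]
top ledge 0.67 [262. 230.] [0.37  0.223 0.066]
top ledge 0.67 [179. 155.] [0.656 0.544 0.066]
top ledge 0.6 [308. 171.] [0.59  0.052 0.066]
scene [ 1.4041305  -0.03982653  1.04469853]
scene stand 0.98 [387. 152.] [0.35  0.232 0.06 ]
scene stand 0.78 [31
[... 231 characters left out ...]
ene carton 0.56 [389. 214.] [0.569 0.21  0.   ]
scene flask 0.92 [456. 197.] [0.51  0.437 0.   ]
scene tape_dispenser 0.97 [166. 231.] [ 0.599 -0.475  0.   ]
scene tape_dispenser 0.16 [358. 270.] [0.765 0.094 0.   ]
scene stapler 0.78 [359. 270.] [0.766 0.096 0.   ]
scene tab 0.96 [400. 163.] [0.434 0.259 0.089]
scene tab 0.92 [388. 126.] [0.249 0.247 0.089]
scene tab 0.79 [288. 192.] [ 0.539 -0.098  0.089]
scene tab 0.66 [467. 253.] [0.783 0.375 0.089]
scene ledge 0.96 [387. 212.] [0.615 0.191 0.066]
scene ledge 0.93 [338. 216.] [0.621 0.046 0.066]
scene ledge 0.89 [516. 231.] [0.701 0.541 0.066]
scene ledge 0.82 [387. 167.] [0.427 0.219 0.066]
scene bar 0.54 [474. 252.] [0.776 0.397 0.082]
```

View pics/top0.png

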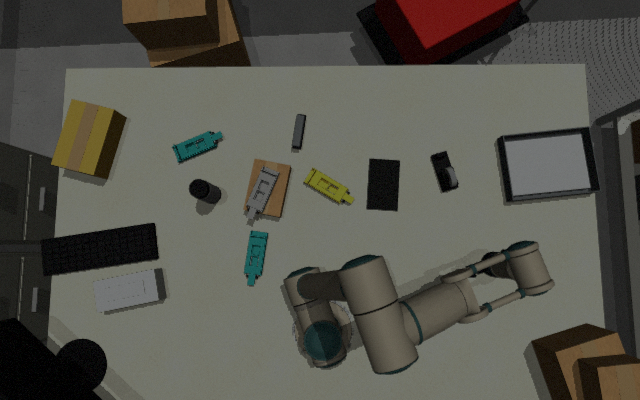

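View pics/scene0.png

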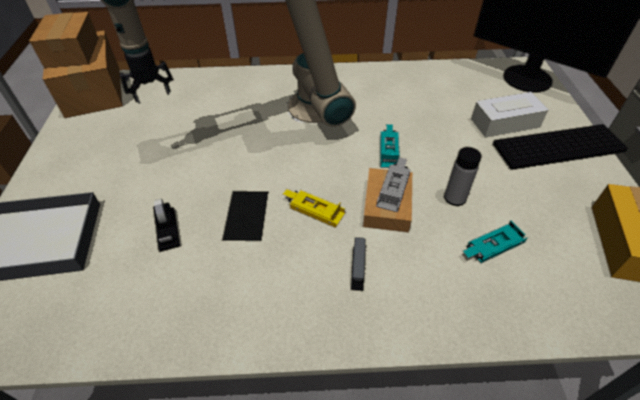

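Top view: the grey stand lies on the carton at about (264,188), its tab towards the arm. The mat is at (383,185), the flask at (205,190), the tape dispenser at (443,172) and the stapler at (300,132). The turquoise and yellow stands are look-alikes.

First move: go over the mat for a wrist picture.

```bash
cat >> h.py <<'E'
from scipy.spatial.transform import Rotation as Rn
def pose():
    s=manip.get_state(); q=s["ee_rot"]; R=Rn.from_quat([q[1],q[2],q[3],q[0]]).as_matrix()
    return np.array(s["position"]),R
def yawdeg(): return np.degrees(np.arctan2(pose()[1][1,0],pose()[1][0,0]))
def row(xyz,yaw):
    p,R=pose(); d=R.T@(np.array(xyz)-p)/.5; dy=(yaw-yawdeg()+180)%360-180
    print("at",np.round(p,4),round(yawdeg(),2),"row",np.round(d,4),round(-dy/360,4))
E
python3 - <<'E'
from h import *
row([.50,-.235,.34],180)
im=eyes.get_image("top")
for l in("mat","stand"):
    for r in eyes.regions_of("top",l)[:4]:
        m=r["mask"].astype(np.uint8); c=max(cv2.findContours(m,0,2)[0],key=cv2.contourArea)[:,0]
        z=.003 if l=="mat" else .09
        w=np.array([onz(im,p,z)[:2] for p in c],np.float32); print(l,round(r["confidence"],2),r["bbox"],cv2.minAreaRect(w))
E
```

```text
at [ 0.2572 -0.5143  0.2454] 26.57 row [ 0.6841 -0.2824 -0.1893] -0.4262
mat 0.88 [369.0, 158.0, 397.5, 212.3] ((0.5477036833763123, -0.23728880286216736), (0.12136179208755493, 0.20025812089443207), 86.73271942138672)
stand 0.73 [303.9, 168.4, 352.3, 202.0] ((0.5251654386520386, -0.029053300619125366), (0.19315066933631897, 0.06782960891723633), 58.61955261230469)
stand 0.62 [243.8, 167.5, 279.7, 221.0] ((0.5063914060592651, 0.22836308181285858), (0.07286873459815979, 0.20266470313072205), 66.08243560791016)
stand 0.62 [176.7, 130.9, 221.9, 161.4] ((0.6879111528396606, 0.46593043208122253), (0.0720900371670723, 0.1855543851852417), 22.351633071899414)
```

```bash
python3 -m creep '[[1,0.684,-0.282,-0.189,-0.426],[1,0.684,-0.282,-0.189,-0.426],[1,0.684,-0.282,-0.189,-0.426],[1,0.684,-0.282,-0.189,-0.426],[1,0.684,-0.282,-0.189,-0.426],[1,0.684,-0.282,-0.189,-0.426],[1,0.684,-0.282,-0.189,-0.426],[1,0.684,-0.282,-0.189,-0.426],[1,0.684,-0.282,-0.189,-0.426],[1,0.684,-0.282,-0.189,-0.426]]'
python3 -m creep '[[1,0,0,0,-0.2],[1,0,0,0,-0.2],[1,0,0,0,-0.2],[1,0,0,0,-0.2],[1,0,0,0,-0.2],[1,0,0,0,-0.2],[1,0,0,0,-0.2],[1,0,0,0,-0.2],[1,0,0,0,-0.2]]'
python3 - <<'E'
from h import *
print(yawdeg(),manip.get_state()["qpos"])
im=eyes.get_image("wrist"); save(im,"w1.png"); print(-np.array(im["R"]).T@im["t"])
for r in eyes.regions_of("wrist","mat")[:2]:
        m=r["mask"].astype(np.uint8); c=max(cv2.findContours(m,0,2)[0],key=cv2.contourArea)[:,0]
        w=np.array([onz(im,p,.003)[:2] for p in c],np.float32); print(round(r["confidence"],2),r["bbox"],cv2.minAreaRect(w))
for r in eyes.place_of("wrist","mat")[:2]: print(r,onz(im,r["centre"],0))
row([.52,.225,.34],157)
E
```

```text
clock: 2.15
position: [0.5009, -0.234, 0.3401]
ee_rot: [0.0, 0.552, 0.834, -0.0]
contact_force: [-0.9, 0.3, 0.1]
width: 0.0857
gripper_force: 0.0
clock: 3.05
position: [0.5, -0.2352, 0.3398]
ee_rot: [0.0, -0.041, 0.999, -0.0]
contact_force: [-0.2, 0.2, 0.0]
width: 0.0853
gripper_force: 0.0
-175.26022234934467 [-5.65539872e-01  2.03829245e-01  1.37353983e+00 -3.75181547e-05
  1.56419611e+00 -2.21906068e+00]
[ 0.43459323 -0.24085251  0.46914293]
0.68 [269.8, 112.9, 371.9, 258.6] ((0.5483782887458801, -0.23543024063110352), (0.12039610743522644, 0.1998095065355301), 85.95008087158203)
{'centre': [316.8, 190.0], 'confidence': 0.64} [ 0.55036606 -0.23798666  0.        ]
at [ 0.5    -0.2352  0.3398] -175.56 row [-1.112e-01  9.145e-01 -5.000e-04] 0.0762
```

View pics/w1.png

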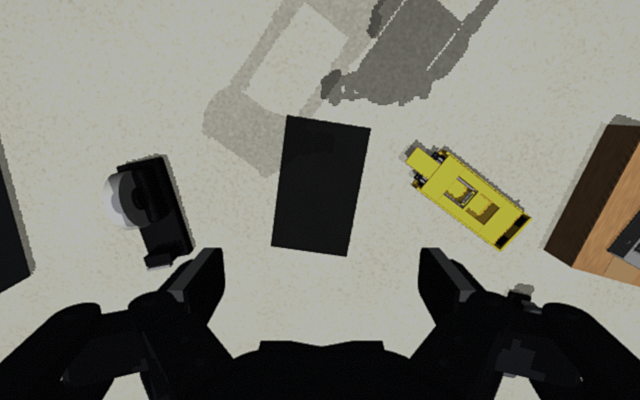

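The mat shows at about (320,185): centre (0.548,-0.2355), yaw about -4°. The tape dispenser is to its left and the yellow look-alike to its right. Next, above the stand.

```bash
python3 -m creep '[[1,-0.011,0.09,0,0.008],[1,-0.022,0.18,0,0.016],[1,-0.033,0.27,0,0.024],[1,-0.044,0.36,0,0.032],[1,-0.055,0.45,0,0.04],[1,-0.067,0.55,0,0.048],[1,-0.078,0.64,0,0.056],[1,-0.089,0.73,0,0.064],[1,-0.1,0.82,0,0.072],[1,-0.111,0.914,0,0.076]]'
python3 -m creep '[[1,0,0,0,0],[1,0,0,0,0],[1,0,0,0,0],[1,0,0,0,0]]'
python3 - <<'E'
from h import *
print(yawdeg(),pose()[0])
im=eyes.get_image("wrist"); save(im,"w2.png"); print(-np.array(im["R"]).T@im["t"])
for l,z in(("stand",.06),("tab",.089),("ledge",.066),("carton",0)):
  for r in eyes.place_of("wrist",l)[:3]: print(l,r,onz(im,r["centre"],z))
E
```

```text
clock: 4.2
position: [0.5192, 0.2265, 0.34]
ee_rot: [0.0, 0.199, 0.98, -0.0]
contact_force: [1.2, -0.7, -0.8]
width: 0.085
gripper_force: 0.0
clock: 4.6
position: [0.5195, 0.2233, 0.3399]
ee_rot: [0.0, 0.199, 0.98, -0.0]
contact_force: [-0.2, 0.1, -0.2]
width: 0.0857
gripper_force: 0.0
157.03040905252095 [0.51947257 0.22332756 0.33990191]
[0.45910398 0.24921105 0.46923299]
stand {'centre': [325.2, 166.1], 'confidence': 0.9} [0.5252608  0.22628249 0.06      ]
stand {'centre': [541.1, 193.8], 'confidence': 0.9} [0.6684655  0.47114397 0.06      ]
stand {'centre': [182.8, 230.7], 'confidence': 0.71} [0.53150167 0.01571741 0.06      ]
tab {'centre': [322.1, 76.7], 'confidence': 0.96} [0.42743134 0.26328159 0.089     ]
tab {'centre': [108.0, 229.0], 'confidence': 0.69} [ 0.48794569 -0.05278302  0.089     ]
tab {'centre': [501.0, 247.1], 'confidence': 0.68} [0.70295609 0.39294224 0.089     ]
ledge {'centre': [321.3, 228.2], 'confidence': 0.86} [0.59877061 0.18977115 0.066     ]
ledge {'centre': [237.6, 241.7], 'confidence': 0.84} [0.57282081 0.07903134 0.066     ]
ledge {'centre': [591.2, 152.9], 'confidence': 0.74} [0.63767215 0.53688273 0.066     ]
```

View pics/w2.png

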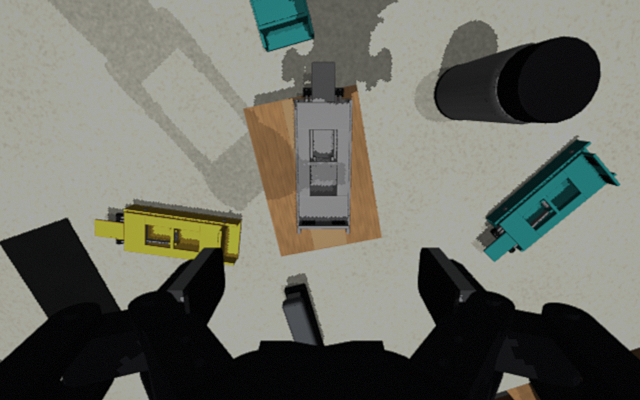

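The grey stand is centred at about column 323, its tab at (322,77) and ledge at (321,228). That gives a pose of (0.5225, 0.2228) and yaw -23.2°.

Run:
```python
from h import *
row([.5225,.2228,.077],156.8)
```

```text
at [0.5195 0.2239 0.3399] 157.07 row [-6.200e-03  3.000e-04  5.259e-01] 0.0008
```

```bash
python3 -m creep '[[1,-0.006,0,0.09,0.001],[1,-0.006,0,0.18,0.001],[1,-0.006,0,0.27,0.001],[1,-0.006,0,0.36,0.001],[1,-0.006,0,0.43,0.001],[1,-0.006,0,0.47,0.001],[1,-0.006,0,0.5,0.001],[1,-0.006,0,0.526,0.001],[1,-0.006,0,0.526,0.001],[1,-0.006,0,0.526,0.001]]'
python3 -m creep '[[1,0,0,0.006,0],[1,0,0,0.012,0],[1,0,0,0.012,0],[1,0,0,0.012,0]]'
```

```text
clock: 5.85
position: [0.5225, 0.2235, 0.0771]
ee_rot: [0.0, 0.201, 0.98, 0.0]
contact_force: [0.2, -0.2, -0.6]
width: 0.0853
gripper_force: 0.0
clock: 6.25
position: [0.5222, 0.2236, 0.071]
ee_rot: [0.0, 0.201, 0.98, 0.0]
contact_force: [0.0, -0.9, -0.3]
width: 0.0857
gripper_force: 0.0
```

```bash
python3 -m creep '[[0.7,0,0,0,0],[0.6,0,0,0,0],[0.6,0,0,0,0],[0.6,0,0,0,0],[0.6,0,0,0,0],[0.6,0,0,0,0],[0.6,0,0,0,0],[0.6,0,0,0,0]]' 60
python3 -m creep '[[0.6,0,0,-0.02,0],[0.6,0,0,-0.06,0],[0.6,0,0,-0.12,0],[0.6,0,0,-0.2,0],[0.6,0,0,-0.2,0],[0.6,0,0,-0.2,0]]'
python3 - <<'E'
from h import *
im=eyes.get_image("wrist"); save(im,"w3.png")
c=np.radians(-4.05); 
for l,z in(("stand",.16),("tab",.189),("ledge",.166)):
  for r in eyes.place_of("wrist",l)[:2]: print(l,r,onz(im,r["centre"],z))
row([.5484,-.2355,.172],175.95)
E
```

```text
clock: 7.05
position: [0.5226, 0.2239, 0.0714]
ee_rot: [0.001, 0.201, 0.98, 0.0]
contact_force: [-0.7, 1.7, 4.8]
width: 0.0649
gripper_force: 69.9
clock: 7.65
position: [0.5214, 0.2232, 0.1699]
ee_rot: [-0.0, 0.201, 0.98, -0.0]
contact_force: [-0.1, -0.8, -8.1]
width: 0.0646
gripper_force: 69.6
stand {'centre': [320.7, 256.9], 'confidence': 0.88} [0.52228182 0.22272388 0.16      ]
stand {'centre': [115.7, 290.7], 'confidence': 0.73} [0.49971502 0.12454311 0.16      ]
tab {'centre': [588.5, 318.6], 'confidence': 0.87} [0.57495962 0.31427335 0.189     ]
ledge {'centre': [268.8, 5.1], 'confidence': 0.56} [0.41961388 0.24605261 0.166     ]
at [0.5203 0.223  0.1681] 156.79 row [-0.4129 -0.8207 -0.0065] -0.0532
```

View pics/w3.png

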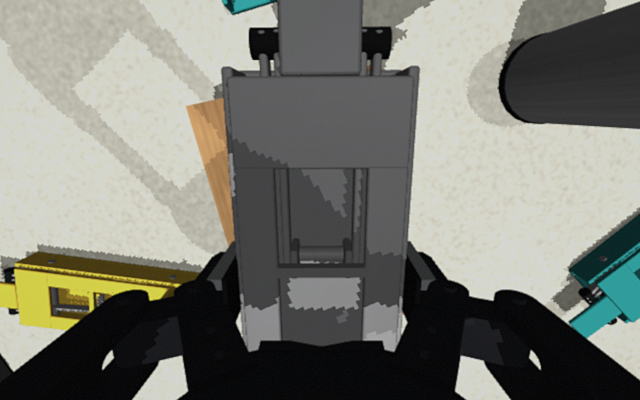

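The stand is held squarely, with the bar across (320,42) and the rear of the base at about row 70. Now carry it to the mat.

```bash
python3 - <<'E'
from h import *
im=eyes.get_image("wrist"); p,R=pose()
zb=p[2]-.011-.0   # stand bottom guess
for n,px,h in(("bar",(320,42),.022),("barL",(262,42),.022),("barR",(385,42),.022),("cheekL",(228,72),.026),("cheekR",(414,72),.026)):
    X=onz(im,px,zb+h); print(n,np.round(R.T@(X-p),4))
E
python3 -m creep '[[0.6,-0.018,-0.036,-0.006,-0.002],[0.6,-0.054,-0.108,-0.006,-0.007],[0.6,-0.1,-0.198,-0.006,-0.013],[0.6,-0.145,-0.289,-0.006,-0.019],[0.6,-0.191,-0.379,-0.006,-0.025],[0.6,-0.236,-0.469,-0.006,-0.03],[0.6,-0.281,-0.56,-0.006,-0.036],[0.6,-0.327,-0.65,-0.006,-0.042],[0.6,-0.363,-0.722,-0.006,-0.047],[0.6,-0.386,-0.767,-0.006,-0.05]]'
python3 -m creep '[[0.6,-0.016,-0.032,0,-0.002],[0.6,-0.024,-0.048,0,-0.003],[0.6,-0.027,-0.053,0,-0.003],[0.6,-0.027,-0.053,0,-0.003],[0.6,-0.027,-0.053,0,-0.003],[0.6,-0.027,-0.053,0,-0.003]]'
python3 - <<'E'
from h import *
row([.5484,-.2355,.172],175.95)
E
```

```text
bar [ 0.0877 -0.0005 -0.0107]
barL [ 0.0877 -0.02   -0.0106]
barR [ 0.0877  0.0212 -0.0108]
cheekL [ 0.0779 -0.031  -0.0146]
cheekR [ 0.0778  0.0305 -0.0148]
clock: 8.9
position: [0.5481, -0.209, 0.1726]
ee_rot: [-0.0, 0.046, 0.999, -0.001]
contact_force: [0.3, 0.4, -8.0]
width: 0.0647
gripper_force: 70.0
clock: 9.5
position: [0.5592, -0.2313, 0.1738]
ee_rot: [-0.0, 0.035, 0.999, 0.0]
contact_force: [0.3, 0.0, -8.0]
width: 0.0646
gripper_force: 70.0
at [ 0.5592 -0.2313  0.1738] 175.95 row [ 0.021  -0.0099  0.0036] -0.0
```

```bash
python3 -m creep '[[0.6,0.021,-0.01,0.03,0],[0.6,0.021,-0.01,0.09,0],[0.6,0.021,-0.01,0.16,0],[0.6,0.021,-0.01,0.22,0],[0.6,0.021,-0.01,0.26,0],[0.6,0.021,-0.01,0.285,0],[0.6,0.021,-0.01,0.298,0],[0.6,0.021,-0.01,0.303,0],[0.6,0.021,-0.01,0.303,0],[0.6,0.021,-0.01,0.303,0]]'
python3 - <<'E'
from h import *
row([.5484,-.2355,.0145],175.95)
for c in("top","scene"):
    im=eyes.get_image(c)
    for l,z in(("tab",.040),("ledge",.017)):
        for r in eyes.place_of(c,l):
            X=onz(im,r["centre"],z)
            if abs(X[1]+.235)<.06: print(c,l,round(r["confidence"],2),X)
E
```

```text
clock: 10.5
position: [0.5495, -0.2373, 0.0235]
ee_rot: [0.001, 0.036, 0.999, -0.001]
contact_force: [0.6, 0.0, -7.0]
width: 0.0648
gripper_force: 69.8
at [ 0.5495 -0.2373  0.0235] 175.88 row [0.0025 0.0034 0.0179] -0.0002
scene tab 0.66 [ 0.65832411 -0.24221599  0.04      ]
scene ledge 0.56 [ 0.64186229 -0.24208542  0.017     ]
```

```bash
python3 -m creep '[[0.6,0.002,0.003,0.004,0],[0.6,0.002,0.003,0.007,0],[0.6,0.002,0.003,0.01,0],[0.6,0.002,0.003,0.013,0],[0.6,0.002,0.003,0.015,0],[0.6,0.002,0.003,0.016,0],[0.6,0.002,0.003,0.017,0],[0.6,0.002,0.003,0.017,0]]'
```

```text
clock: 11.6
position: [0.5477, -0.2352, 0.0145]
ee_rot: [0.0, 0.036, 0.999, -0.0]
contact_force: [-2.8, 0.7, -1.1]
width: 0.0646
gripper_force: 70.8
```

```bash
python3 -m creep '[[0.6,0,0,0.001,0],[0.6,0,0,0.001,0]]'
python3 -m creep '[[0.7,0,0,0,0],[0.8,0,0,0,0],[1,0,0,0,0],[1,0,0,0,0],[1,0,0,0,0],[1,0,0,0,0],[1,0,0,0,0]]' 20
python3 -m creep '[[1,0,0,-0.02,0],[1,0,0,-0.08,0],[1,0.02,0,-0.16,0],[1,0.05,0,-0.25,0],[1,0.1,0,-0.35,0],[1,0.12,0,-0.42,0],[1,0.12,0,-0.42,0],[1,0.12,0,-0.42,0],[1,0.12,0,-0.42,0]]'
python3 - <<'E'
from h import *
im=eyes.get_image("wrist"); save(im,"w4.png"); print(pose()[0],yawdeg())
for l,z in(("tab",.032),("ledge",.009),("mat",0),("bar",.025),("stand",.003)):
        for r in eyes.place_of("wrist",l)[:3]:
            X=onz(im,r["centre"],z); print(l,round(r["confidence"],2),np.round(r["centre"]),np.round(X,4))
E
```

```text
clock: 11.8
position: [0.5477, -0.2352, 0.0145]
ee_rot: [0.0, 0.036, 0.999, -0.0]
contact_force: [-4.3, 0.2, 5.5]
width: 0.065
gripper_force: 71.6
clock: 12.5
position: [0.5478, -0.2353, 0.0133]
ee_rot: [0.0, 0.036, 0.999, -0.0]
contact_force: [-0.8, -0.5, 0.3]
width: 0.0854
gripper_force: 0.0
clock: 13.4
position: [0.4874, -0.2305, 0.2225]
ee_rot: [-0.001, 0.036, 0.999, 0.0]
contact_force: [0.4, 0.2, -0.3]
width: 0.0855
gripper_force: 0.0
[ 0.48739234 -0.2303871   0.22187854] 175.88535780764246
tab 0.72 [450. 173.] [ 0.4925 -0.1021  0.032 ]
tab 0.56 [320. 138.] [ 0.4481 -0.2287  0.032 ]
ledge 0.8 [580. 244.] [0.5899 0.0571 0.009 ]
ledge 0.75 [316. 293.] [ 0.632  -0.2465  0.009 ]
bar 0.72 [461. 176.] [ 0.4974 -0.088   0.025 ]
bar 0.55 [319. 152.] [ 0.4623 -0.2309  0.025 ]
stand 0.98 [324. 226.] [ 0.5504 -0.2317  0.003 ]
stand 0.97 [512. 206.] [ 0.5419 -0.0192  0.003 ]
```

View pics/w4.png

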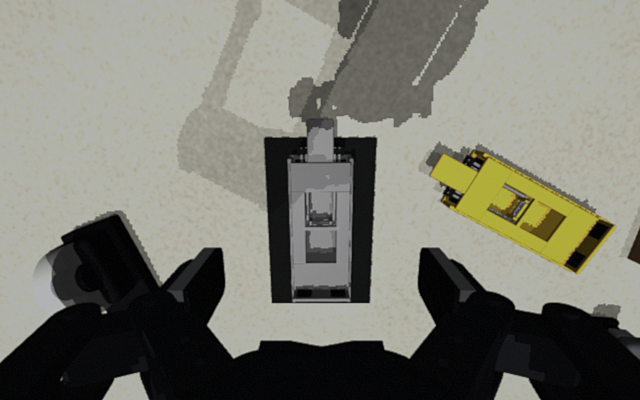

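Set down, with the stand at (320,230) on the mat, ledge at the far end and tab near. I'll check the centring against the mat edges.

Run:
```python
from h import *
im=eyes.get_image("wrist"); 
m=max(eyes.regions_of("wrist","mat"),key=lambda r:r["confidence"]); print(m["bbox"])
hsv=im["frame"].astype(int).max(2)
# mat corner pixels seen in the picture
C=np.array([onz(im,p,.003)[:2] for p in((264.5,137.5),(376.5,137),(369.5,303),(272,303))],np.float32); print(C, C.mean(0),cv2.minAreaRect(C))
# edges per row: mat left/right and bright stand left/right
for v in(180,210,240,270,290):
    row_=hsv[v]; d=np.where(np.abs(np.diff(row_[230:410]))>25)[0]+230; print(v,d)
for u in(280,365): print(u,np.where(np.abs(np.diff(hsv[100:330,u]))>25)[0]+100)
for u in(293,300,347): print(u,np.where(np.abs(np.diff(hsv[100:330,u]))>25)[0]+100)
def st(x,y,yaw,pts):
    c,s=np.cos(yaw),np.sin(yaw)
    for p in pts: print(p,np.round(proj(im,[x+c*p[0]-s*p[1],y+s*p[0]+c*p[1],.003+p[2]]),1))
st(.5484,-.2355,np.radians(-4.05),[(-.0825,.033,.026),(-.0825,-.033,.026),(.0825,.033,.026),(.0825,-.033,.026),(-.12,.013,.031),(-.12,-.013,.031),(.1,.06,0),(-.1,.06,0),(-.1,-.06,0),(.1,-.06,0)])
big=cv2.resize(np.ascontiguousarray(im["frame"][100:320,240:400,::-1]),None,fx=2.7,fy=2.7,interpolation=cv2.INTER_CUBIC); cv2.imwrite("pics/w4c.png",big)
```

```text
[265.9, 135.2, 377.8, 302.6]
[[ 0.44619045 -0.2880474 ]
 [ 0.4541679  -0.16956319]
 [ 0.6534974  -0.18348448]
 [ 0.6449796  -0.3022216 ]] [ 0.54970884 -0.23582917] ((0.5496857762336731, -0.23590022325515747), (0.11904203146696091, 0.199815034866333), 86.00491333007812)
180 [264 265 266 287 288 352 353 373 374 375]
210 [266 267 288 289 304 306 308 309 310 312 334 336 348 351 352 372 373 374]
240 [267 268 269 289 290 304 305 308 309 336 348 351 371 372 373]
270 [269 270 290 291 347 350 351 369 370 371]
290 [269 270 271 290 291 293 347 348 350 369 370]
280 [135 136 302 303]
365 [122 135 136 302 303]
293 [116 136 137 153 154 162 298 301 302 303]
300 [115 116 135 136 146 148 153 158 159 162 285 286 288 289 297 298 300 301
 302 303]
347 [114 135 136 137 153 161 162 285 286 297 298 300 301 302 303]
(-0.0825, 0.033, 0.026) [353.9 155.6]
(-0.0825, -0.033, 0.026) [287.6 155.6]
(0.0825, 0.033, 0.026) [350.1 301.7]
(0.0825, -0.033, 0.026) [291.7 301.7]
(-0.12, 0.013, 0.031) [334.4 116.9]
(-0.12, -0.013, 0.031) [307.  116.9]
(0.1, 0.06, 0) [370.1 302.2]
(-0.1, 0.06, 0) [377.4 135.7]
(-0.1, -0.06, 0) [264.1 135.8]
(0.1, -0.06, 0) [271.7 302.2]
```

View pics/w4c.png

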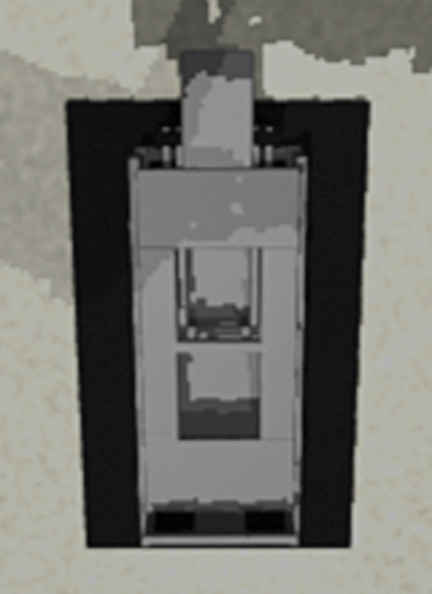

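The projected mat corners match the picture. The stand is within 2–3 mm of the centre and square, and the tab lies at columns 307–334. Next: grip the tab by its sides and swing it up along the arc.

```bash
cat >> h.py <<'E'
S=np.array([.550,-.2362,.003]); YS=np.radians(-4.05)
def W(xs,zs,ys=0): c,s=np.cos(YS),np.sin(YS); return S+[c*xs-s*ys,s*xs+c*ys,zs]
E
python3 - <<'E'
from h import *
row(W(-.108,.087),175.95); row(W(-.108,.035),175.95)
P=lambda t:np.array([60-168*np.cos(t)+13*np.sin(t),16+168*np.sin(t)+13*np.cos(t)])
for t in np.linspace(0,1.17,21): 
    d=P(t)-P(0); print(round(t,3),[round(-d[0]/500,3),0,round(-d[1]/500,3)])
E
```

```text
at [ 0.4879 -0.2308  0.2227] 175.89 row [ 0.0911 -0.0023  0.2654] -0.0002
at [ 0.4879 -0.2308  0.2227] 175.89 row [ 0.091  -0.0023  0.3694] -0.0002
0.0 [np.float64(-0.0), 0, np.float64(-0.0)]
0.058 [np.float64(-0.002), 0, np.float64(-0.02)]
0.117 [np.float64(-0.005), 0, np.float64(-0.039)]
0.176 [np.float64(-0.01), 0, np.float64(-0.058)]
0.234 [np.float64(-0.015), 0, np.float64(-0.077)]
0.292 [np.float64(-0.022), 0, np.float64(-0.096)]
0.351 [np.float64(-0.029), 0, np.float64(-0.114)]
0.41 [np.float64(-0.038), 0, np.float64(-0.132)]
0.468 [np.float64(-0.048), 0, np.float64(-0.149)]
0.526 [np.float64(-0.059), 0, np.float64(-0.165)]
0.585 [np.float64(-0.07), 0, np.float64(-0.181)]
0.644 [np.float64(-0.083), 0, np.float64(-0.196)]
0.702 [np.float64(-0.096), 0, np.float64(-0.211)]
0.76 [np.float64(-0.11), 0, np.float64(-0.224)]
0.819 [np.float64(-0.126), 0, np.float64(-0.237)]
0.878 [np.float64(-0.141), 0, np.float64(-0.249)]
0.936 [np.float64(-0.158), 0, np.float64(-0.26)]
0.994 [np.float64(-0.175), 0, np.float64(-0.27)]
1.053 [np.float64(-0.192), 0, np.float64(-0.279)]
1.112 [np.float64(-0.21), 0, np.float64(-0.287)]
1.17 [np.float64(-0.229), 0, np.float64(-0.294)]
```

```bash
python3 -m creep '[[0.5,0.03,-0.002,0.06,0],[0.5,0.06,-0.002,0.13,0],[0.5,0.091,-0.002,0.2,0],[0.5,0.091,-0.002,0.265,0],[0.5,0.091,-0.002,0.3,0],[0.5,0.091,-0.002,0.33,0],[0.5,0.091,-0.002,0.355,0],[0.5,0.091,-0.002,0.369,0],[0.5,0.091,-0.002,0.369,0],[0.5,0.091,-0.002,0.369,0]]' 20
python3 -m creep '[[0.4,0,0,0,0],[0.3,0,0,0,0],[0.2,0,0,0,0],[0.2,0,0,0,0],[0.2,0,0,0,0],[0.2,0,0,0,0]]' 20
python3 - <<'E'
from h import *
im=eyes.get_image("wrist"); save(im,"w5.png"); row(W(-.108,.035),175.95)
E
```

```text
clock: 14.8
position: [0.4428, -0.2288, 0.0391]
ee_rot: [0.0, 0.036, 0.999, -0.0]
contact_force: [1.1, 0.8, -0.1]
width: 0.0429
gripper_force: 0.0
clock: 15.4
position: [0.4429, -0.2288, 0.0395]
ee_rot: [0.001, 0.036, 0.999, -0.0]
contact_force: [0.4, 1.6, 6.3]
width: 0.025
gripper_force: 20.1
at [ 0.4429 -0.2288  0.0395] 175.88 row [0.0013 0.0004 0.0029] -0.0002
```

View pics/w5.png

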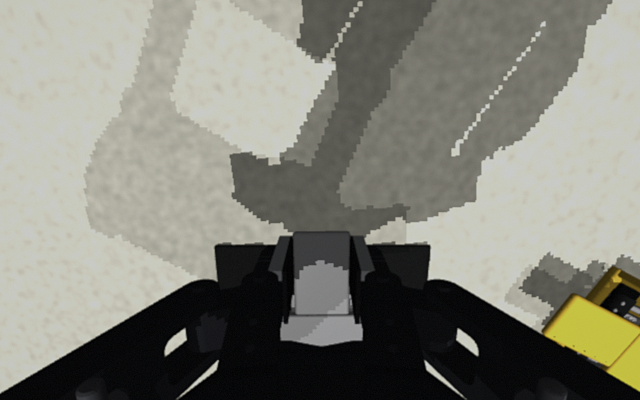

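The tab at (320,275) is held between the pads. Swinging up.

```bash
python3 -m creep '[[0.2,-0.002,0,-0.02,0],[0.2,-0.005,0,-0.039,0],[0.2,-0.01,0,-0.058,0],[0.2,-0.015,0,-0.077,0],[0.2,-0.022,0,-0.096,0],[0.2,-0.022,0,-0.096,0]]'
python3 - <<'E'
from h import *
row(W(-.108,.035),175.95)
for r in eyes.regions_of("wrist","tab")[:1]: print(r["confidence"],r["bbox"])
E
```

```text
clock: 16.05
position: [0.4542, -0.2297, 0.0883]
ee_rot: [0.001, 0.036, 0.999, -0.001]
contact_force: [1.3, 0.3, -0.3]
width: 0.0253
gripper_force: 20.0
at [ 0.4542 -0.2297  0.0883] 175.9 row [0.0241 0.0007 0.1005] -0.0001
0.72 [276.0, 232.7, 362.3, 348.1]
```

```bash
python3 -m creep '[[0.2,-0.007,0,-0.018,0],[0.2,-0.016,0,-0.036,0],[0.2,-0.026,0,-0.053,0],[0.2,-0.037,0,-0.069,0],[0.2,-0.048,0,-0.085,0],[0.2,-0.061,0,-0.1,0],[0.2,-0.074,0,-0.115,0],[0.2,-0.088,0,-0.128,0],[0.2,-0.088,0,-0.128,0]]'
python3 - <<'E'
from h import *
im=eyes.get_image("scene"); s=im["frame"][120:280,140:400,::-1]
cv2.imwrite("pics/s6.png",cv2.resize(np.ascontiguousarray(s),None,fx=3,fy=3,interpolation=cv2.INTER_CUBIC))
E
```

```text
clock: 17.0
position: [0.4987, -0.2328, 0.152]
ee_rot: [0.001, 0.036, 0.999, -0.0]
contact_force: [0.5, 2.8, -0.4]
width: 0.025
gripper_force: 19.9
```

View pics/s6.png

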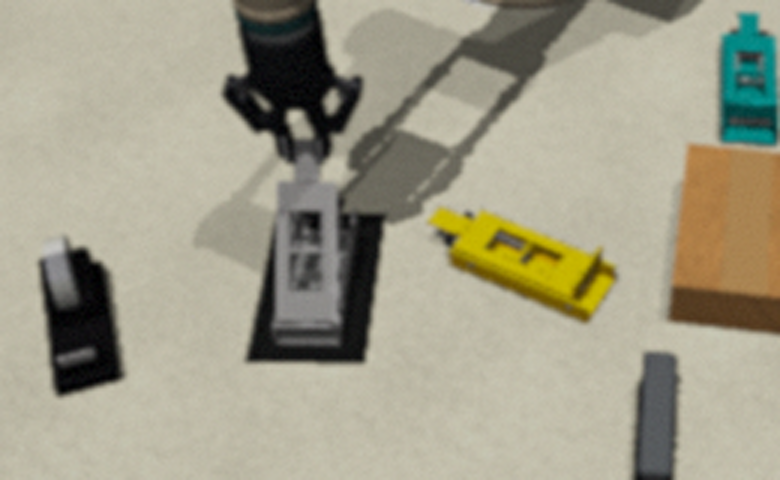

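The back rest at (300,240) is rising with the base still flat on the mat.

```bash
python3 -m creep '[[0.2,-0.016,0,-0.013,0],[0.2,-0.031,0,-0.025,0],[0.2,-0.048,0,-0.036,0],[0.2,-0.065,0,-0.046,0],[0.2,-0.082,0,-0.055,0],[0.2,-0.1,0,-0.063,0],[0.2,-0.1,0,-0.063,0],[0.2,-0.1,0,-0.063,0]]'
python3 -m creep '[[0.2,-0.009,0,-0.003,0],[0.2,-0.019,0,-0.007,0],[0.2,-0.019,0,-0.007,0],[0.2,-0.019,0,-0.007,0]]'
python3 - <<'E'
from h import *
row(W(-.108,.035),175.95)
E
```

```text
clock: 17.85
position: [0.5479, -0.2362, 0.1825]
ee_rot: [0.001, 0.036, 0.999, -0.0]
contact_force: [1.0, 1.5, -0.4]
width: 0.0249
gripper_force: 19.9
clock: 18.25
position: [0.5571, -0.2369, 0.186]
ee_rot: [0.001, 0.036, 0.999, -0.0]
contact_force: [0.2, 2.0, -1.9]
width: 0.025
gripper_force: 20.4
at [ 0.5571 -0.2369  0.186 ] 175.88 row [2.306e-01 1.000e-04 2.958e-01] -0.0002
```

```bash
python3 -m creep '[[0.3,0,0,0,0],[0.4,0,0,0,0],[0.5,0,0,0,0],[0.5,0,0,0,0],[0.5,0,0,-0.04,0],[0.5,0,0,-0.1,0],[0.5,0,0,-0.16,0],[0.5,0.08,0,-0.16,0],[0.4,0.16,0,-0.16,0],[0.2,0.16,0,-0.16,0]]'
python3 -m creep '[[0,0.06,0,0.03,0],[0,0.08,0,0.03,0],[0,0.08,0,0.03,0],[0,0.08,0,0.03,0],[0,0.08,0,0.03,0]]'
python3 - <<'E'
from h import *
im=eyes.get_image("wrist"); save(im,"w6.png"); print(pose()[0],yawdeg())
for c in("wrist","top","scene"):
  if c!="wrist": im=eyes.get_image(c)
  for l,zs,exp in(("tab",.172,W(.0085,.171)),("bar",.044,W(-.0365,.044)),("stand",0,W(0,0)),("ledge",.006,W(.0825,.006))):
    for r in eyes.place_of(c,l):
        X=onz(im,r["centre"],.003+zs)
        if np.hypot(*(X-exp)[:2])<.06: print(c,l,round(r["confidence"],2),np.round(r["centre"]),np.round(proj(im,exp)),np.round(X,4),np.round(exp,4))
E
```

```text
clock: 19.25
position: [0.4721, -0.23, 0.2662]
ee_rot: [-0.002, 0.037, 0.999, 0.0]
contact_force: [0.6, 0.4, 0.3]
width: 0.021
gripper_force: 0.0
clock: 19.75
position: [0.4385, -0.2289, 0.2514]
ee_rot: [0.001, 0.036, 0.999, -0.0]
contact_force: [-0.9, 0.2, -0.1]
width: -0.0
gripper_force: 0.0
[ 0.43837337 -0.22871602  0.25122997] 175.8988321103236
wrist tab 0.84 [319. 354.] [322. 361.] [ 0.5514 -0.2389  0.175 ] [ 0.5585 -0.2368  0.174 ]
wrist bar 0.51 [319. 238.] [322. 241.] [ 0.5096 -0.2368  0.047 ] [ 0.5136 -0.2336  0.047 ]
top tab 0.69 [390. 178.] [389. 175.] [ 0.5462 -0.2411  0.175 ] [ 0.5585 -0.2368  0.174 ]
top tab 0.48 [381. 184.] [389. 175.] [ 0.5276 -0.2099  0.175 ] [ 0.5585 -0.2368  0.174 ]
top stand 0.67 [384. 188.] [383. 184.] [ 0.5326 -0.2411  0.003 ] [ 0.55   -0.2362  0.003 ]
top ledge 0.71 [382. 164.] [384. 163.] [ 0.6279 -0.2345  0.009 ] [ 0.6323 -0.242   0.009 ]
scene bar 0.58 [246. 196.] [246. 196.] [ 0.5145 -0.2331  0.047 ] [ 0.5136 -0.2336  0.047 ]
scene stand 0.81 [242. 215.] [246. 214.] [ 0.5525 -0.2467  0.003 ] [ 0.55   -0.2362  0.003 ]
scene ledge 0.67 [239. 236.] [242. 234.] [ 0.6357 -0.249   0.009 ] [ 0.6323 -0.242   0.009 ]
```

View pics/w6.png

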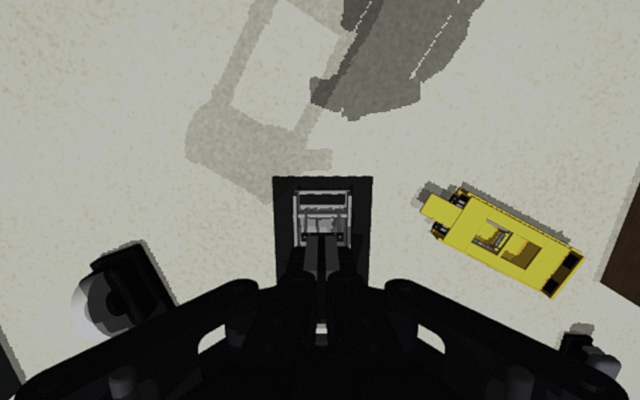

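The back rest stays up, with its bar seen at (319,238), where the geometry predicts it. Now lower the shut fingertips above and just behind the bar.

Run:
```python
from h import *
row(W(-.070,.117),175.95);row(W(-.051,.076),175.95)
```

```text
at [ 0.4369 -0.2282  0.2508] 175.88 row [-8.660e-02  2.000e-04  2.617e-01] -0.0002
at [ 0.4369 -0.2282  0.2508] 175.88 row [-1.246e-01  3.000e-04  3.437e-01] -0.0002
```

```bash
python3 -m creep '[[0,-0.04,0,0.06,0],[0,-0.07,0,0.13,0],[0,-0.087,0,0.2,0],[0,-0.087,0,0.262,0],[0,-0.1,0,0.29,0],[0,-0.115,0,0.32,0],[0,-0.125,0,0.344,0],[0,-0.125,0,0.344,0],[0,-0.125,0,0.344,0]]'
python3 -m creep '[[0,0,0,0.005,0],[0,0,0,0.01,0],[0,0,0,0.015,0],[0,0,0,0.02,0],[0,0,0,0.02,0],[0,0,0,0.02,0]]'
python3 - <<'E'
from h import *
p=pose()[0]-S; print("stand xs",p[0]*np.cos(YS)+p[1]*np.sin(YS),"ys",-p[0]*np.sin(YS)+p[1]*np.cos(YS),p[2])
for c in("scene","top"):
    im=eyes.get_image(c)
    for l,zs in(("bar",.044),("tab",.171)):
        for r in eyes.place_of(c,l):
            X=onz(im,r["centre"],.003+zs)
            if np.hypot(X[0]-.53,X[1]+.235)<.08: print(c,l,round(r["confidence"],2),np.round(r["centre"],1),np.round(X,4))
E
```

```text
clock: 21.4
position: [0.4998, -0.233, 0.0793]
ee_rot: [0.0, 0.036, 0.999, -0.0]
contact_force: [0.5, -0.0, 0.5]
width: 0.0001
gripper_force: 0.0
clock: 22.0
position: [0.4998, -0.2329, 0.0691]
ee_rot: [0.001, 0.036, 0.999, -0.0]
contact_force: [1.1, 0.2, 1.1]
width: -0.0001
gripper_force: 0.8
stand xs -0.05030200309492018 ys -0.00026482034400926707 0.06609008230262357
scene tab 0.8 [239.  177.9] [ 0.557  -0.2321  0.174 ]
top tab 0.47 [388.1 174.4] [ 0.5599 -0.2342  0.174 ]
```

```bash
python3 -m creep '[[0,-0.001,0,0.002,0],[0,-0.002,0,0.004,0],[0,-0.004,0,0.006,0],[0,-0.006,0,0.008,0],[0,-0.006,0,0.008,0]]'
python3 -m creep '[[0,-0.002,0,0.002,0],[0,-0.004,0,0.004,0],[0,-0.006,0,0.006,0],[0,-0.006,0,0.006,0]]'
```

```text
clock: 22.8
position: [0.505, -0.2334, 0.0663]
ee_rot: [0.003, 0.036, 0.999, -0.001]
contact_force: [4.1, 2.4, 7.7]
width: 0.0004
gripper_force: 3.7
clock: 23.2
position: [0.5085, -0.2338, 0.0635]
ee_rot: [0.003, 0.036, 0.999, -0.001]
contact_force: [4.8, 2.2, 8.0]
width: -0.0
gripper_force: 4.1
```

```bash
python3 -m creep '[[0,-0.002,0,0.002,0],[0,-0.004,0,0.004,0],[0,-0.005,0,0.006,0],[0,-0.007,0,0.008,0],[0,-0.007,0,0.008,0]]'
python3 -m creep '[[0,-0.002,0,0.002,0],[0,-0.003,0,0.004,0],[0,-0.004,0,0.006,0],[0,-0.004,0,0.006,0]]'
python3 - <<'E'
from h import *
p=pose()[0]-S; print("stand xs",p[0]*np.cos(YS)+p[1]*np.sin(YS),p[2])
E
```

```text
clock: 23.7
position: [0.5121, -0.2341, 0.0604]
ee_rot: [0.004, 0.036, 0.999, -0.001]
contact_force: [3.2, 3.5, 13.3]
width: -0.0002
gripper_force: 6.6
clock: 24.1
position: [0.5106, -0.2336, 0.055]
ee_rot: [-0.0, 0.036, 0.999, -0.0]
contact_force: [-0.4, 0.8, 6.8]
width: 0.0002
gripper_force: 2.7
stand xs -0.039526426898426996 0.05204794763923632
```

```bash
python3 -m creep '[[0,0,0,0.002,0],[0,0,0,0.002,0]]'
python3 -m creep '[[0,0,0,-0.01,0],[0,0.02,0,-0.04,0],[0,0.05,0,-0.1,0],[0,0.08,0,-0.18,0],[0,0.12,0,-0.27,0],[0,0.15,0,-0.36,0],[0,0.17,0,-0.4,0],[0,0.17,0,-0.4,0],[0,0.17,0,-0.4,0]]'
python3 - <<'E'
from h import *
a=eyes.get_image("wrist"); print(pose()[0])
for c in("wrist","scene","top"):
    im=eyes.get_image(c)
    for l,exp in(("bar",W(-.026,.034)),("tab",W(.0165,.174)),("ledge",W(.0825,.006)),("stand",W(0,0))):
        print(c,l,"exp",np.round(proj(im,exp),1),"bar@stop",np.round(proj(im,W(-.032,.042)),1) if l=="bar" else "",[(round(r["confidence"],2),np.round(r["centre"],1)) for r in eyes.place_of(c,l) if np.hypot(*(proj(im,exp)-r["centre"]))<25])
    for l,z in(("flask",0),("tape_dispenser",0),("stapler",0)):
        print(c,l,[np.round(onz(im,r["centre"],z),3) for r in eyes.place_of(c,l)[:1]])
    if c=="scene": B=im["frame"][130:260,160:330]
    if c=="wrist": A=im["frame"][120:380,220:420]
A=cv2.resize(A,None,fx=2,fy=2,interpolation=cv2.INTER_CUBIC);B=cv2.resize(B,(390,298),interpolation=cv2.INTER_CUBIC)
o=np.zeros((520,790,3),np.uint8);o[:520,:400]=A;o[:298,400:]=B
cv2.imwrite("pics/f.png",np.ascontiguousarray(o[:,:,::-1]))
E
```

```text
clock: 24.3
position: [0.5107, -0.2337, 0.0548]
ee_rot: [0.0, 0.036, 0.999, -0.0]
contact_force: [-1.0, 1.3, 10.7]
width: 0.0001
gripper_force: 5.0
clock: 25.2
position: [0.425, -0.2271, 0.2537]
ee_rot: [-0.0, 0.036, 0.999, 0.0]
contact_force: [-0.4, -0.0, 0.8]
width: -0.0
gripper_force: 0.0
[ 0.42496209 -0.22684983  0.25266231]
wrist bar exp [320.9 257.3] bar@stop [320.9 255.5] []
wrist tab exp [320.9 386.3] bar@stop  []
wrist ledge exp [321.  322.9] bar@stop  []
wrist stand exp [320.9 264.3] bar@stop  []
wrist flask []
wrist tape_dispenser [array([ 0.597, -0.47 ,  0.   ])]
wrist stapler []
scene bar exp [245.5 200.8] bar@stop [245.4 197.7] [(0.55, array([246.3, 203. ]))]
scene tab exp [236.7 179.7] bar@stop  [(0.71, array([236. , 175.5]))]
scene ledge exp [241.7 234.5] bar@stop  [(0.91, array([242.4, 237.4]))]
scene stand exp [245.8 214.2] bar@stop  [(0.75, array([244. , 216.2]))]
scene flask [array([0.513, 0.439, 0.   ])]
scene tape_dispenser [array([ 0.588, -0.482,  0.   ])]
scene stapler [array([0.761, 0.093, 0.   ])]
top bar exp [383.3 189.3] bar@stop [383.5 190.6] [(0.36, array([385.8, 189.5]))]
top tab exp [389.1 172.4] bar@stop  [(0.77, array([390.1, 172. ])), (0.68, array([384.9, 189.2]))]
top ledge exp [383.8 162.7] bar@stop  [(0.85, array([384.1, 164.1]))]
top stand exp [382.5 183.8] bar@stop  [(0.95, array([382.3, 183.7]))]
top flask [array([0.517, 0.44 , 0.   ])]
top tape_dispenser [array([ 0.597, -0.483,  0.   ])]
top stapler [array([0.779, 0.089, 0.   ])]
```

View pics/f.png

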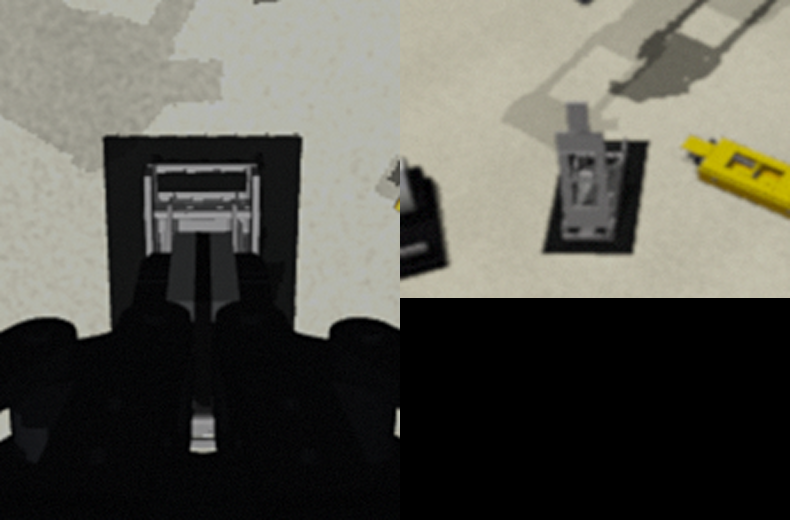

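```bash
python3 -m creep '[[0,0.06,0,-0.02,0],[0,0.14,0,-0.05,0],[0,0.22,0,-0.08,0],[0,0.26,0,-0.1,0],[0,0.26,0,-0.1,0],[0,0.26,0,-0.1,0],[0,0.26,0,-0.1,0]]'
python3 - <<'E'
from h import *
im=eyes.get_image("wrist"); print(pose()[0])
M=np.array([.5484,-.2355,0])
for n,X in(("matRear",M+[-.0997-.0042,-.0598+.007,.003]),("matRearR",M+[-.0997+.0042,.0598+.007,.003]),("rearL",W(-.0825,.026,-.033)),("rearR",W(-.0825,.026,.033)),("bar-locked L",W(-.026,.034,-.023)),("bar-locked R",W(-.026,.034,.023)),("bar-stop",W(-.032,.042)),("tabend",W(.0105,.19)),("ledge",W(.0825,.006))): print(n,np.round(proj(im,X),1))
for l in("bar","tab","stand"): print(l,[(round(r["confidence"],2),np.round(r["centre"],1)) for r in eyes.place_of("wrist",l)[:3]])
p=proj(im,W(-.02,.05)); u,v=int(p[0]),int(p[1]); u0,v0=u-75,max(0,v-90); print(u0,v0)
A=im["frame"][v0:min(400,v0+150),u0:u0+150,::-1]
cv2.imwrite("pics/g.png",cv2.resize(np.ascontiguousarray(A),None,fx=4,fy=4,interpolation=cv2.INTER_CUBIC))
E
```

```text
clock: 27.15
position: [0.2971, -0.2182, 0.3033]
ee_rot: [0.0, 0.036, 0.999, 0.0]
contact_force: [-0.4, -0.2, 0.3]
width: -0.0001
gripper_force: 0.0
[ 0.29707644 -0.21815142  0.30318602]
matRear [280.5 264.5]
matRearR [362.9 264.5]
rearL [297.6 285.6]
rearR [345.  285.6]
bar-locked L [305.1 324.2]
bar-locked R [337.6 324.2]
bar-stop [321.3 324.2]
tabend [321.4 458. ]
ledge [321.4 371.9]
bar [(0.45, array([319.5, 323.6]))]
tab []
stand [(0.83, array([321.3, 322.2])), (0.83, array([464.4, 311.6]))]
246 245
```

View pics/g.png

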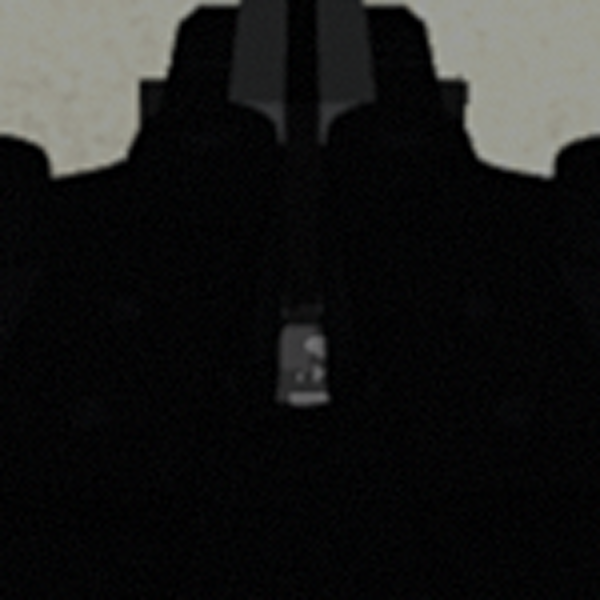

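The gripper blocks this last view, so it adds nothing. The earlier evidence stands: a sudden 5 mm drop as the force fell away, the bar at locked height, and the stand where the top camera expects it. I'm handing in.

```bash
python3 -c "
from rig import manip; print(manip.sign_off())"
```

```text
the job is handed in; nothing more can be done
None
```

The job is handed in: the stand is on the mat, open and free-standing. I judged the lock from the stay's 5 mm snap and the bar's final height, the flask, tape dispenser and stapler still read about where they started, and I viewed 12 pictures, over the limit of 10.

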